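# Make up the cupboard and drawer fittings kits

### The job

Make up the two fittings kits from the stock on the green cutting mat: the small wooden knob, the cup hinge and the turned foot go into the tray with three compartments (the cupboard kit), the bar handle and the cam lock into the tray with two compartments (the drawer kit). Put one part in each compartment, each flat on the tray's floor and standing upright the same way up as it stands in the stock. The large knob stays in the stock, and the glue bottle and the block plane stay where they are.

Things in the scene. Friction and masses are not known exactly. Their poses are not given: they have to be found in the camera images.
- tray3: Cupboard kit tray: low plywood tray, dark wooden edges, three equal compartments side by side along its y axis, each 110 mm (x) by 80 mm (y) inside, centres at x = 0, y = -86, 0, +86 mm. Floor 5 mm, wall tops 13 mm above the bench; walls 6 mm thick. Overall 122 by 264 mm (x by y). Fixed to the bench. Origin: centre of the underside, z up.
- tray2: Drawer kit tray: the same kind of tray but with only two equal compartments side by side along its y axis, each 110 mm (x) by 80 mm (y) inside, centres at x = 0, y = -43, +43 mm. Floor 5 mm, wall tops 13 mm above the bench; walls 6 mm thick. Overall 122 by 178 mm (x by y). Fixed to the bench. Origin: centre of the underside, z up.
- knob_center (a point): Small turned knob of pale wood, 34 mm high: foot 26 mm across, waist 19 mm, mushroom head 36 mm across, widest 18 to 27 mm above its base, domed above. Point: on its axis, 17 mm above its base, z up. Starts upright on the green mat (top 4 mm over the bench).
- hinge_center (a point): Steel concealed hinge, 77 (x) by 50 (y) mm, 30 mm high, standing on a round cup (35 mm across, at x = -21, its flange up to 13.5 mm) and a mounting plate (x = +26, wings 3 mm thick). The arm on top, 18 mm wide (y), runs from x = -26 to +38 mm, 17 to 30 mm above the base. Point: mid-length, 15 mm above the base; x along the arm away from the cup. Starts upright on the green mat (top 4 mm over the bench).
- foot_center (a point): Turned furniture foot of pale wood, standing on its narrow round end (29 mm across); square block 40 by 40 mm on top, 32 to 58 mm above its base; a steel bolt 7 mm thick sticks up from the block's middle to 82 mm. Point: on its axis, 29 mm above its base; x, y square to the block's sides, z up. Starts upright on the green mat (top 4 mm over the bench).
- handle_center (a point): Steel bar handle standing on two round roses (24 mm across, at x = -32 and +32 mm), 88 mm long overall. Its bar, 82 mm long (x) and 12 mm wide (y), lies 22 to 33 mm above its base. Point: mid-length, 16.5 mm above its base; x along the bar, z up. Starts upright on the green mat (top 4 mm over the bench).
- lock_center (a point): Steel cam lock on its round face (29 mm across, 4 mm thick), brass nut 25 mm across up to 8.5 mm; barrel to 30 mm, 20 mm across with flats 16 mm apart facing +y, -y. Above it a flat tongue 13 mm wide sticks out along +x to 36 mm from the axis; overall height 36.5 mm. Point: on the barrel's axis, 18 mm above its base, z up. Starts upright on the green mat (top 4 mm over the bench).
- knob_large_center (a point): Large turned knob of the same shape and wood, head 58 mm across, 54 mm high. Not wanted: stays in the stock. Point: on its axis, 27 mm above its base. Starts upright on the green mat (top 4 mm over the bench).
- glue_center (a point): White glue bottle, 60 mm across, 170 mm high, standing on the bench. Leave alone. Point: on its axis, 85 mm above the bench.
- plane_center (a point): Small dark steel block plane, 150 mm long (x), 50 mm wide, about 55 mm high, standing on the bench. Leave alone. Point: middle of its length and width, 24 mm above the bench; x along its length.
There are look-alikes about, which are no part of the job. What is shaped like the part that bears knob_center but blue is not meant. Leave any red look-alike of the part that bears handle_center alone.

How it is judged:
At the end, for the whole second after the job is handed in: Small knob, hinge and foot in the three-compartment tray, handle and lock in the other tray, one to a compartment (within 47 mm in tray x, 32 mm in y of its middle), standing on the floor within 4 mm and 0.12 rad, at rest; large knob, bottle and plane upright within 25 mm of their starts (x of knob_center in the frame of tray3 between -0.047 and 0.047 m and z of knob_center in the frame of tray3 between 0.018 and 0.026 m and angle between each of knob_center, hinge_center, foot_center, handle_center, lock_center's own z axis and vertical below 0.12 rad and linear speed of each of knob, hinge, foot, handle, lock below 0.02 m/s and angular speed of each of knob, hinge, foot, handle, lock below 0.3 rad/s and x of hinge_center in the frame of tray3 between -0.047 and 0.047 m and z of hinge_center in the frame of tray3 between 0.016 and 0.024 m and x of foot_center in the frame of tray3 between -0.047 and 0.047 m and z of foot_center in the frame of tray3 between 0.03 and 0.038 m and ((y of knob_center in the frame of tray3 between -0.118 and -0.054 m and y of hinge_center in the frame of tray3 between -0.032 and 0.032 m and y of foot_center in the frame of tray3 between 0.054 and 0.118 m) or (y of knob_center in the frame of tray3 between -0.118 and -0.054 m and y of hinge_center in the frame of tray3 between 0.054 and 0.118 m and y of foot_center in the frame of tray3 between -0.032 and 0.032 m) or (y of knob_center in the frame of tray3 between -0.032 and 0.032 m and y of hinge_center in the frame of tray3 between -0.118 and -0.054 m and y of foot_center in the frame of tray3 between 0.054 and 0.118 m) or (y of knob_center in the frame of tray3 between -0.032 and 0.032 m and y of hinge_center in the frame of tray3 between 0.054 and 0.118 m and y of foot_center in the frame of tray3 between -0.118 and -0.054 m) or (y of knob_center in the frame of tray3 between 0.054 and 0.118 m and y of hinge_center in the frame of tray3 between -0.118 and -0.054 m and y of foot_center in the frame of tray3 between -0.032 and 0.032 m) or (y of knob_center in the frame of tray3 between 0.054 and 0.118 m and y of hinge_center in the frame of tray3 between -0.032 and 0.032 m and y of foot_center in the frame of tray3 between -0.118 and -0.054 m)) and x of handle_center in the frame of tray2 between -0.047 and 0.047 m and z of handle_center in the frame of tray2 between 0.0175 and 0.0255 m and x of lock_center in the frame of tray2 between -0.047 and 0.047 m and z of lock_center in the frame of tray2 between 0.019 and 0.027 m and ((y of handle_center in the frame of tray2 between -0.075 and -0.011 m and y of lock_center in the frame of tray2 between 0.011 and 0.075 m) or (y of handle_center in the frame of tray2 between 0.011 and 0.075 m and y of lock_center in the frame of tray2 between -0.075 and -0.011 m)) and distance of each of knob_large_center, glue_center, plane_center from where it was at the start of the episode below 0.025 m and angle between each of knob_large_center, glue_center, plane_center's own z axis and vertical below 0.15 rad); the robot touches nothing.
It fails at once if the large knob is moved more than 25 mm or tipped (distance of knob_large_center from where it was at the start of the episode above 0.025 m or angle between knob_large_center's own z axis and vertical above 0.4 rad).
It fails at once if the glue bottle is moved more than 25 mm or tipped (distance of glue_center from where it was at the start of the episode above 0.025 m or angle between glue_center's own z axis and vertical above 0.4 rad).
It fails at once if the block plane is moved more than 25 mm or tipped (distance of plane_center from where it was at the start of the episode above 0.025 m or angle between plane_center's own z axis and vertical above 0.4 rad).
It also fails if it takes over 96 s, if anything falls off the work surface, if the arm or the gripper's body presses on something with over 40 N, if the wrist force passes 120 N, or if a joint passes its speed limit or range.

### The arm

A 6-joint arm with a two-finger parallel gripper is mounted at the origin on the work surface. World frame = base frame: x ahead of the robot, y to its left, z up, the work surface at z = 0. Lengths are in m, angles in rad, forces in N, time in s.
With the tool pointing down it reaches from about 0.25 to 0.8 m from the base axis. Payload 3.9 kg.
Tool frame: the origin (TCP) lies midway between the tips of the shut fingers; the grasp point (between the pads) lies 19 mm behind it; z points along the fingers, y is the direction in which the jaws open and shut (so a half turn about z gives the same grasp; the last joint's range is limited). The gripper opens to 85 mm and grips with 20 to 120 N. Pads are 22 mm wide; open, the fingers measure 114 mm over their backs; the gripper's body (76 mm by 85 mm) begins 54 mm behind the grasp point. The pads swing forward as they close: fully open they stand 13 mm farther back than shut.
Start: joints at [1.202, 0.26, -0.138, 1.173, 0, 1.571], TCP at [0.189, 0.49, 0.231] pointing down, gripper open.
Joint ranges: [-2.78, 2.78], [-0.83, 1.72], [-1.28, 1.37], [-1.9, 2.12], [-1.57, 1.48], [-3.14, 3.14]. Speed limits (rad/s): [2.57, 2.57, 3.14, 3.14, 3.14, 3.14].

### API

Orientations are given as a unit quaternion [x, y, z, w].
In Python, from plant import robot gives the robot as it stands.
- The arm moves only by the shell command python3 -m creep 'ROWS' [OPENING]. ROWS is JSON, a list of rows, each a list of 2 entries, a list of its own where there are three numbers: the shift along the tool's x, y, z in m, then the turn, a rotation vector about the tool's x, y, z in degrees. In form: [[[x, y, z], [wx, wy, wz]], ...]. A call has 1 to 12 rows; each row is the pose to reach, as a shift and turn from the pose commanded when the call began, along the tool's axes at that moment; what a row does not reach only later rows make up. A row lasts 1/8 s, in which the tool goes at most 62.5 mm and 10.7 degrees, less where a joint would pass 70% of its speed; a pose out of reach is approached as far as the arm can. A call with a gripper value outside its range is refused whole. OPENING is the opening, from 0 (shut) to 1 (fully open), set as the call begins (- or left out, the last holds). The fingers move at their own pace and stop on an object; the grip force is fixed at half the most. Time passes only in rows, so rows that repeat a pose let the fingers close. It gives the time, the measured TCP pose, the force and the opening at its end, in the units of the state.
- robot.state(): the state, without advancing time (a new reading comes with each control period).
- robot.camera(name): name is "side" or "top" or "wrist"; returns the picture (384x512x3 uint8, red, green, blue); there is no depth.
- robot.camera_info(name): a dict with "intrinsics" (3x3 intrinsics, pixels), "k1" (the pictures are not rectified: a ray, as slopes to the right and down, at radius r is drawn at 1 + k1 r^2 times it, then the intrinsics apply), "world_from_camera" (4x4, takes a point from camera to world coordinates); the wrist camera has in their place "mount" (4x4, takes a point from camera to tool coordinates, whose origin is the TCP and whose axes are the flange's). Camera axes: x right, y down, z forward; pixel columns grow to the right and rows downward; lengths in m; the calibration is good to about 2 mm. A picture is of the moment at which its call begins: read the wrist's pose just before it. camera_info takes no time and is no camera call.
- robot.hand_in(): hands the job in, once; it reports no verdict.
Trained networks look in the newest picture that a camera, given by its name, has taken for a name from the list of things; names that differ only in an ending like _2 or _b are one class to them, and where a whole thing is asked for, a point or a joint stands for the part that bears it (a point fixed in the world has none). Each returns a list of dicts, best first, with "p" (0 to 1); they miss things now and then, are a little off and sometimes report something else, mostly with a low value. They report only what shows in the picture. A call takes as long as a camera call. They do not tell look-alikes from the thing itself.
- robot.trace(camera, target): "pixels" (384x512 bool, what is visible of it) and "position" ([column, row] in pixels, amid what is visible of it).
The state is a dict: "t": time; "joint_pos": joint angles; "dq": joint speeds; "joint_torque": joint torques, N m; "tcp_pos": TCP position; "tool_rot": TCP orientation; "ft_force": force on the tool from outside, world axes, zero at the start; "ft_torque": the same for the moment, N m; "width": finger opening in m.
Only numpy, scipy, OpenCV 4.12 (cv2) and the standard library are available. Lean on these libraries where they do the work, as an engineer would, in place of code of your own. Each camera call takes 0.05 s, during which the arm holds its last target.

## Working session

There is one attempt and no reset: what is moved stays moved. The work goes in short steps, Python scripts to look and compute and a shell command to move; the robot and the scene stay as the last step left them, time stands still between calls to the robot, and variables do not carry over. Pictures are saved under pics/ and viewed, and the job is handed in when it is done.

```bash
ls; mkdir -p pics
python3 - <<'E'
from plant import robot
import cv2, numpy as np
s=robot.state(); print({k:np.round(v,3).tolist() for k,v in s.items()})
for n in ["top","side","wrist"]:
    im=robot.camera(n); cv2.imwrite(f"pics/{n}0.png",im[:,:,::-1])
    i=robot.camera_info(n); print(n,{k:np.round(v,4).tolist() for k,v in i.items()})
E
```

```text
pics
{'t': 0.0, 'joint_pos': [1.202, 0.261, -0.139, 1.173, 0.0, 1.571], 'dq': [0.002, -0.0, 0.001, 0.002, 0.0, 0.002], 'joint_torque': [-0.003, -40.567, 25.392, 0.018, -0.0, -0.0], 'tcp_pos': [0.189, 0.489, 0.23], 'tool_rot': [0.183, 0.983, -0.001, -0.0], 'ft_force': [0.263, -0.584, -0.186], 'ft_torque': [-0.004, -0.034, 0.033], 'width': 0.085}
top {'intrinsics': [[398.1545, 0.0, 261.5696], [0.0, 398.1545, 192.3629], [0.0, 0.0, 1.0]], 'k1': 0.0028, 'world_from_camera': [[0.0097, -0.9961, 0.0876, 0.3696], [-0.9999, -0.0087, 0.0117, -0.014], [-0.0109, -0.0877, -0.9961, 1.2077], [0.0, 0.0, 0.0, 1.0]]}
side {'intrinsics': [[366.0551, 0.0, 258.1487], [0.0, 366.0551, 189.9215], [0.0, 0.0, 1.0]], 'k1': -0.0771, 'world_from_camera': [[-0.771, -0.3905, 0.5031, -0.0928], [-0.6365, 0.4468, -0.6286, 0.6884], [0.0207, -0.8049, -0.5931, 0.7266], [0.0, 0.0, 0.0, 1.0]]}
wrist {'intrinsics': [[268.9101, 0.0, 252.8703], [0.0, 268.9101, 191.4565], [0.0, 0.0, 1.0]], 'k1': -0.0062, 'mount': [[-0.001, -0.9622, -0.2722, 0.0685], [1.0, -0.0009, -0.0004, -0.0003], [0.0002, -0.2722, 0.9622, -0.1419], [0.0, 0.0, 0.0, 1.0]]}
```

View pics/top0.png

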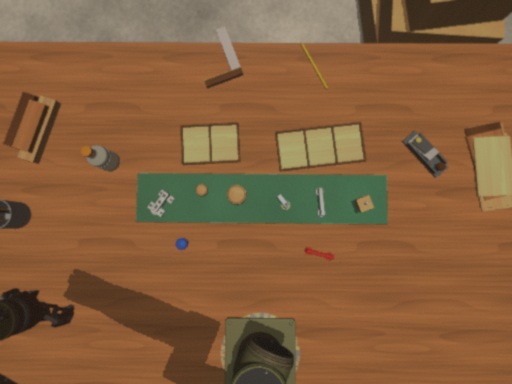

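View pics/side0.png

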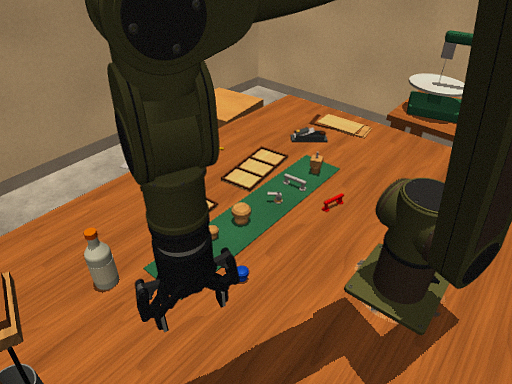

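View pics/wrist0.png

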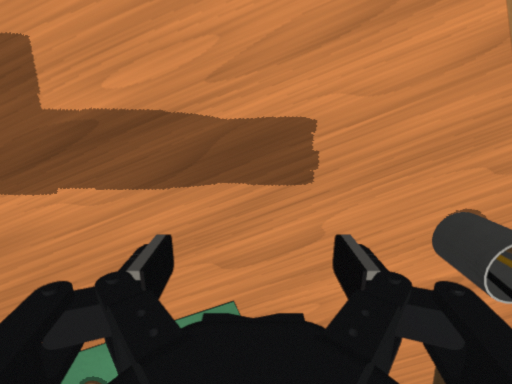

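The top view shows, on the mat: hinge (160,205), small pale knob (202,190), large knob (237,194), lock (284,202), handle (321,202) and foot (365,204). tray2 is at (210,144) and tray3 at (321,147). The blue knob at (182,244) and the red handle at (319,254) are off the mat and are the look-alikes.

```bash
cat > h.py <<'E'
import numpy as np, cv2
from plant import robot
from scipy.spatial.transform import Rotation as R
def cam(name,st=None):
    i=robot.camera_info(name); K=np.array(i["intrinsics"]); k1=i["k1"]
    if name=="wrist":
        T=np.eye(4);T[:3,:3]=R.from_quat(st["tool_rot"]).as_matrix();T[:3,3]=st["tcp_pos"]
        W=T@np.array(i["mount"])
    else: W=np.array(i["world_from_camera"])
    return K,k1,W
def back(c,px,z):
    K,k1,W=c; px=np.atleast_2d(px).astype(float)
    d=np.array([k1,0,0,0,0])
    u=cv2.undistortPoints(px.reshape(-1,1,2),K,d).reshape(-1,2)
    r=np.c_[u,np.ones(len(u))]@W[:3,:3].T
    s=(z-W[2,3])/r[:,2]
    return W[:3,3]+r*s[:,None]
def proj(c,P):
    K,k1,W=c; P=np.atleast_2d(P)
    Q=(P-W[:3,3])@W[:3,:3]
    return cv2.projectPoints(Q,np.zeros(3),np.zeros(3),K,np.array([k1,0,0,0,0]))[0].reshape(-1,2)
E
python3 - <<'E'
from h import *
c=cam("top"); im=robot.camera("top"); s=robot.camera("side"); c2=cam("side")
big=cv2.resize(im[110:270,110:420],None,fx=2.5,fy=2.5,interpolation=cv2.INTER_CUBIC)
cv2.imwrite("pics/top1.png",big[:,:,::-1])
Z=dict(tray3=.013,tray2=.013,knob_center=.028,hinge_center=.03,foot_center=.062,handle_center=.037,lock_center=.037,knob_large_center=.045,glue_center=.085,plane_center=.024)
for n,z in Z.items():
  for d in robot.trace("top",n):
    if d["p"]<.3: continue
    m=d["pixels"]; pts=np.argwhere(m)[:,::-1]
    r=cv2.minAreaRect(pts.astype(np.float32)); bx=back(c,cv2.boxPoints(r),z)
    ce=back(c,[pts.mean(0)],z)[0]
    e=[bx[1]-bx[0],bx[2]-bx[1]]
    print(n,round(d["p"],2),np.round(d["position"]),"ctr",np.round(ce,3)[:2],"rectc",np.round(bx.mean(0),3)[:2],[(round(float(np.hypot(*v[:2])),3),round(float(np.degrees(np.arctan2(v[1],v[0]))),1)) for v in e])
E
```

```text
tray3 0.96 [210. 145.] ctr [0.623 0.16 ] rectc [0.624 0.16 ] [(0.179, -87.4), (0.13, -177.0)]
tray3 0.6 [321. 146.] ctr [ 0.617 -0.176] rectc [ 0.617 -0.176] [(0.266, -82.9), (0.124, -174.2)]
tray2 0.96 [210. 145.] ctr [0.623 0.16 ] rectc [0.624 0.16 ] [(0.179, -87.4), (0.13, -177.0)]
tray2 0.6 [321. 146.] ctr [ 0.617 -0.176] rectc [ 0.617 -0.176] [(0.266, -82.9), (0.124, -174.2)]
hinge_center 0.84 [156. 200.] ctr [0.439 0.301] rectc [0.438 0.3  ] [(0.076, -41.0), (0.052, -131.3)]
foot_center 0.62 [158. 203.] ctr [0.436 0.292] rectc [0.435 0.291] [(0.073, -41.4), (0.048, -131.7)]
foot_center 0.54 [363. 205.] ctr [ 0.44  -0.295] rectc [ 0.439 -0.295] [(0.045, -71.1), (0.04, -162.4)]
handle_center 0.74 [316. 250.] ctr [ 0.296 -0.166] rectc [ 0.297 -0.168] [(0.016, -14.8), (0.081, -104.1)]
handle_center 0.65 [324. 204.] ctr [ 0.443 -0.174] rectc [ 0.444 -0.173] [(0.019, -84.5), (0.086, -175.3)]
lock_center 0.58 [285. 206.] ctr [ 0.443 -0.065] rectc [ 0.443 -0.062] [(0.025, -44.5), (0.046, -134.7)]
knob_large_center 0.72 [237. 197.] ctr [0.466 0.073] rectc [0.466 0.073] [(0.052, -44.2), (0.056, -134.5)]
glue_center 0.8 [100. 155.] ctr [0.565 0.461] rectc [0.567 0.464] [(0.056, -24.0), (0.113, -115.9)]
plane_center 0.94 [426. 153.] ctr [ 0.595 -0.49 ] rectc [ 0.596 -0.49 ] [(0.061, -47.6), (0.148, -139.1)]
plane_center 0.69 [155. 201.] ctr [0.441 0.303] rectc [0.441 0.302] [(0.072, -36.2), (0.047, -126.6)]
plane_center 0.63 [233. 196.] ctr [0.468 0.076] rectc [0.468 0.076] [(0.054, -89.5), (0.054, -179.2)]
```

View pics/top1.png

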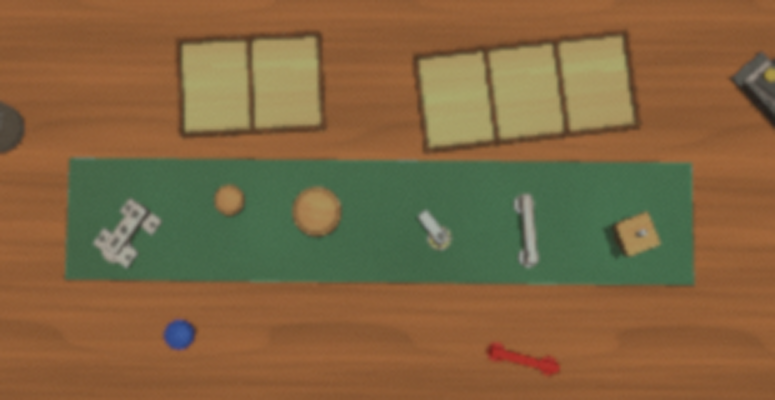

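Two parts on the mat have look-alikes. For the knob, the pale one at (202,190) on the mat fits, and the blue one at (182,244) is not meant. For the handle, the steel one at (321,202) on the mat fits, and the red one at (319,254) must be left alone. The traces are a few pixels off, so I'll segment non-green on the mat for a sharper fix.

Run:
```python
from h import *
c=cam("top"); im=robot.camera("top")
f=4; big=cv2.resize(im,None,fx=f,fy=f,interpolation=cv2.INTER_CUBIC).astype(int)
r,g,b=big[...,0],big[...,1],big[...,2]
green=(g>r+15)&(g>b+8)
m=(~green).astype(np.uint8); 
mask=np.zeros_like(m); mask[177*f:222*f,140*f:386*f]=1; m*=mask
n,lab,st,ce=cv2.connectedComponentsWithStats(m)
Z=[.03,.027,.045,.036,.035,.06]
for i in range(1,n):
    if st[i,4]<400: continue
    pts=(np.argwhere(lab==i)[:,::-1]+.5)/f-.5
    rr=cv2.minAreaRect(pts.astype(np.float32))
    for z in (.02,.035,.06):
        bx=back(c,cv2.boxPoints(rr),z); e=[bx[1]-bx[0],bx[2]-bx[1]]
        print(np.round(ce[i]/f,1),z,"ctr",np.round(back(c,[pts.mean(0)],z)[0],4)[:2],"rc",np.round(bx.mean(0),4)[:2],[(round(float(np.hypot(*v[:2])),3),round(float(np.degrees(np.arctan2(v[1],v[0]))),1)) for v in e])
# trays: dark+yellow area
L=(r-b)
for (x0,y0,x1,y1) in [(172,115,250,172),(268,115,374,178)]:
    sub=big[y0*f:y1*f,x0*f:x1*f]
    wood=np.median(sub[:8*f//4].reshape(-1,3),0)
    yel=(sub[...,1]>sub[...,0]*0.78)&(sub[...,1]>100)
    dark=(sub.sum(2)<200)
    mm=cv2.morphologyEx((yel|dark).astype(np.uint8),cv2.MORPH_OPEN,np.ones((5,5)))
    n,lab,st,ce=cv2.connectedComponentsWithStats(mm); i=1+np.argmax(st[1:,4])
    pts=(np.argwhere(lab==i)[:,::-1]+.5)/f-.5+[x0,y0]
    rr=cv2.minAreaRect(pts.astype(np.float32)); bx=back(c,cv2.boxPoints(rr),.011); e=[bx[1]-bx[0],bx[2]-bx[1]]
    print("tray",np.round(bx.mean(0),4)[:2],[(round(float(np.hypot(*v[:2])),3),round(float(np.degrees(np.arctan2(v[1],v[0]))),1)) for v in e])
cr=lambda x0,y0,x1,y1: cv2.resize(im[y0:y1,x0:x1],(380,285),interpolation=cv2.INTER_CUBIC)
o=np.vstack([np.hstack([cr(140,180,188,216),cr(260,180,308,216)]),np.hstack([cr(300,184,348,220),cr(340,184,388,220)])])
cv2.imwrite("pics/crop1.png",o[:,:,::-1])
```

```text
[201.6 189.9] 0.02 ctr [0.4809 0.1811] rc [0.4808 0.1811] [(0.038, -89.5), (0.039, -178.8)]
[201.6 189.9] 0.035 ctr [0.4795 0.1786] rc [0.4794 0.1786] [(0.038, -89.5), (0.039, -178.8)]
[201.6 189.9] 0.06 ctr [0.4772 0.1745] rc [0.477  0.1745] [(0.037, -89.5), (0.038, -178.8)]
[236.7 194.5] 0.02 ctr [0.468  0.0756] rc [0.4682 0.0758] [(0.061, -89.5), (0.062, -179.3)]
[236.7 194.5] 0.035 ctr [0.4667 0.0745] rc [0.4669 0.0746] [(0.06, -89.5), (0.061, -179.3)]
[236.7 194.5] 0.06 ctr [0.4647 0.0726] rc [0.4649 0.0728] [(0.059, -89.5), (0.06, -179.3)]
[320.8 202. ] 0.02 ctr [ 0.4477 -0.176 ] rc [ 0.4476 -0.1746] [(0.024, -84.7), (0.088, -175.4)]
[320.8 202. ] 0.035 ctr [ 0.4468 -0.174 ] rc [ 0.4467 -0.1726] [(0.024, -84.7), (0.086, -175.4)]
[320.8 202. ] 0.06 ctr [ 0.4451 -0.1706] rc [ 0.445  -0.1692] [(0.024, -84.7), (0.085, -175.4)]
[160.4 203.4] 0.02 ctr [0.4393 0.3038] rc [0.4391 0.3038] [(0.079, -34.9), (0.054, -125.4)]
[160.4 203.4] 0.035 ctr [0.4384 0.2997] rc [0.4382 0.2998] [(0.078, -34.9), (0.053, -125.4)]
[160.4 203.4] 0.06 ctr [0.437 0.293] rc [0.4368 0.2931] [(0.077, -34.9), (
[... 272 characters left out ...]
(0.027, -44.5), (0.049, -134.7)]
[364.1 203.8] 0.02 ctr [ 0.4436 -0.3047] rc [ 0.4433 -0.3036] [(0.054, -67.7), (0.046, -159.0)]
[364.1 203.8] 0.035 ctr [ 0.4427 -0.301 ] rc [ 0.4423 -0.3   ] [(0.053, -67.7), (0.045, -159.0)]
[364.1 203.8] 0.06 ctr [ 0.4411 -0.2949] rc [ 0.4408 -0.2939] [(0.052, -67.7), (0.044, -159.0)]
[159.8 221.6] 0.02 ctr [0.385  0.3038] rc [0.3854 0.2906] [(0.001, 2.1), (0.145, -89.5)]
[159.8 221.6] 0.035 ctr [0.3848 0.2998] rc [0.3852 0.2868] [(0.001, 2.1), (0.143, -89.5)]
[159.8 221.6] 0.06 ctr [0.3845 0.2931] rc [0.3849 0.2804] [(0.001, 2.1), (0.14, -89.5)]
tray [0.6268 0.1166] [(0.082, -86.9), (0.111, -176.5)]
tray [ 0.6071 -0.0913] [(0.083, -82.6), (0.111, -173.2)]
```

View pics/crop1.png

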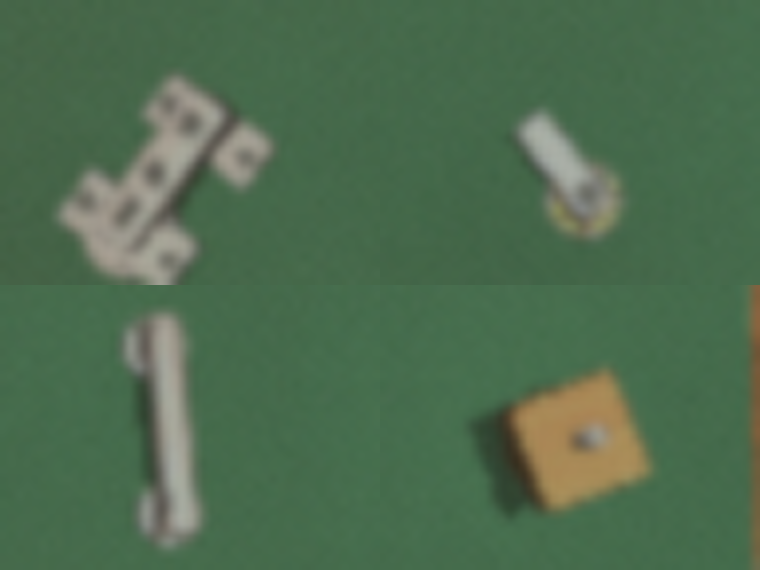

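I now have coarse poses for every part, and the tray compartments match their 80×110 mm size. Next is a helper that turns a target into tool-frame shift and turn numbers.

```bash
cat >> h.py <<'E'
def rel(x,y,z,psi,s=None):
    "target tcp + world angle of tool y (deg), tool straight down"
    s=s or robot.state()
    M=R.from_quat(s["tool_rot"])
    p=np.radians(psi); Y=np.array([np.cos(p),np.sin(p),0]); Z=np.array([0,0,-1.]); X=np.cross(Y,Z)
    T=R.from_matrix(np.c_[X,Y,Z])
    sh=M.inv().apply(np.array([x,y,z])-s["tcp_pos"]); tu=np.degrees((M.inv()*T).as_rotvec())
    j1=np.degrees(np.arctan2(y,x))
    print("t",round(s["t"],2),"shift mm",np.round(sh*1000,1),"turn",np.round(tu,1),"rows>=",round(max(np.linalg.norm(sh)/.0625,np.linalg.norm(tu)/10.7),1),"j6 est",round(90+j1-psi), "w",round(s["width"]*1000,1))
def psi():
    s=robot.state(); y=R.from_quat(s["tool_rot"]).as_matrix()[:,1]; return np.degrees(np.arctan2(y[1],y[0]))
def wshot(fn,boxes=()):
    s=robot.state(); im=robot.camera("wrist"); c=cam("wrist",s)
    cv2.imwrite("pics/"+fn,im[:,:,::-1]); return s,im,c
E
python3 - <<'E'
from h import *
rel(.438,.300,.13,55)
E
```

```text
t 0.8 shift mm [-300.4  -87.3  101.3] turn [ 0.  -0.  13.9] rows>= 5.3 j6 est 69 w 85.4
```

```bash
python3 -m creep '[[[-0.3,-0.087,0.1],[0,0,14]],[[-0.3,-0.087,0.1],[0,0,14]],[[-0.3,-0.087,0.1],[0,0,14]],[[-0.3,-0.087,0.1],[0,0,14]],[[-0.3,-0.087,0.1],[0,0,14]],[[-0.3,-0.087,0.1],[0,0,14]],[[-0.3,-0.087,0.1],[0,0,14]],[[-0.3,-0.087,0.1],[0,0,14]]]'
python3 - <<'E'
from h import *
s,im,c=wshot("w1.png"); print(np.round(s["tcp_pos"],4),round(psi(),2),s["t"],np.abs(s["dq"]).max())
print(proj(c,[.438,.3,.034]))
E
```

```text
t: 1.8
tcp_pos: [0.4369, 0.3014, 0.1318]
tool_rot: [0.301, 0.954, 0.0, -0.0]
ft_force: [0.0, 0.2, -0.4]
width: 0.0855
[0.4369 0.3014 0.1318] 54.99 1.8 0.013302870163959035
[[252.56393705 193.8263089 ]]
```

View pics/w1.png

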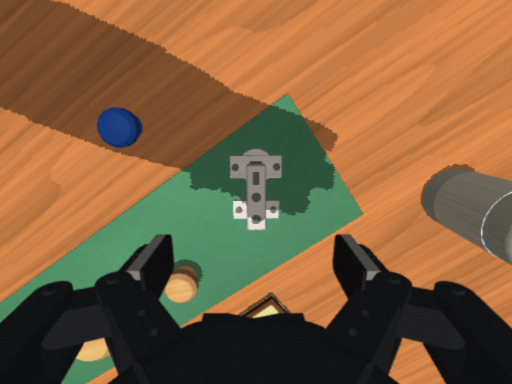

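The wrist view shows the hinge clear between the jaws, cup at (256,160) and arm running down to about (257,228). I'll measure it in an enlarged crop.

Run:
```python
from h import *
im=cv2.imread("pics/w1.png"); 
cv2.imwrite("pics/w1c.png",cv2.resize(im[135:245,190:330],None,fx=5,fy=5,interpolation=cv2.INTER_CUBIC))
```

```text
(no output)
```

View pics/w1c.png

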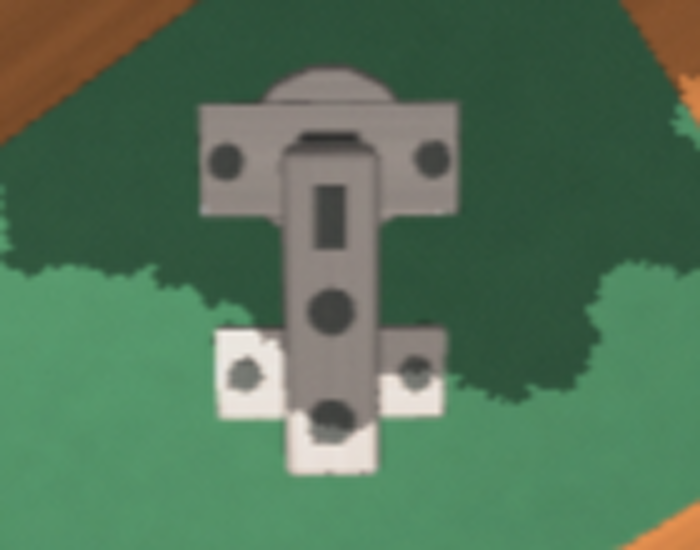

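Run:
```python
from h import *
s=robot.state(); c=cam("wrist",s)
a,b,l,r=back(c,[[256.2,165],[256.6,229.4],[190+284/5,190],[190+378.5/5,190]],.034)
print(a,b,np.linalg.norm(a-b),np.linalg.norm(l-r)); d=(b-a)/np.linalg.norm(b-a); ang=np.degrees(np.arctan2(d[1],d[0])); print(ang)
o=b-.038*d; print("origin",o,"from a",a+.026*d)
o=(o+a+.026*d)/2
g=o+.006*d; rel(g[0],g[1],.1,ang+90); rel(g[0],g[1],.0155,ang+90)
```

```text
[0.41771467 0.31843181 0.034     ] [0.46951244 0.28280105 0.034     ] 0.06286938961735336 0.017492239567879087
-34.52338660176686
origin [0.43820443 0.30433727 0.034     ] from a [0.43913594 0.3036965  0.034     ]
t 1.85 shift mm [-6.1  3.  31.9] turn [ 0.  -0.  -0.5] rows>= 0.5 j6 est 69 w 85.5
t 1.85 shift mm [ -6.1   3.  116.4] turn [ 0.  -0.  -0.5] rows>= 1.9 j6 est 69 w 85.5
```

```bash
python3 -m creep '[[[-0.006,0.003,0.06],[0,0,-0.5]],[[-0.006,0.003,0.1],[0,0,-0.5]],[[-0.006,0.003,0.116],[0,0,-0.5]],[[-0.006,0.003,0.1165],[0,0,-0.5]],[[-0.006,0.003,0.1165],[0,0,-0.5]]]'
python3 -m creep '[[[0,0,0],[0,0,0]],[[0,0,0],[0,0,0]],[[0,0,0],[0,0,0]],[[0,0,0],[0,0,0]],[[0,0,0],[0,0,0]]]' 0
python3 - <<'E'
from h import *
s,im,c=wshot("w2.png"); print(np.round(s["tcp_pos"],4),round(psi(),2),s["t"],s["width"])
rel(.4387,.3040,.14,55)
E
```

```text
t: 2.48
tcp_pos: [0.4446, 0.3007, 0.0159]
tool_rot: [0.297, 0.955, 0.001, 0.001]
ft_force: [-0.1, 0.2, 1.5]
width: 0.0854
t: 3.1
tcp_pos: [0.4447, 0.2995, 0.0153]
tool_rot: [0.298, 0.955, 0.0, 0.0]
ft_force: [-0.8, -0.3, 5.0]
width: 0.0165
[0.4447 0.2995 0.0153] 55.36 3.1 0.016518207376724745
t 3.15 shift mm [   7.5    0.3 -124.8] turn [0.  0.  0.4] rows>= 2.0 j6 est 70 w 16.8
```

View pics/w2.png

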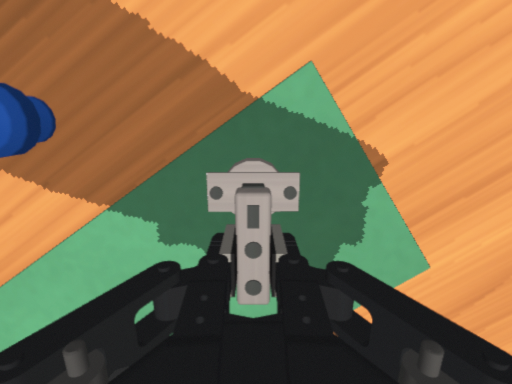

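The hinge is held across its arm at about 17 mm. Lift and carry to the middle compartment of tray3.

Run:
```python
from h import *
rel(.623,-.1753,.12,97.1)
```

```text
t 3.15 shift mm [-416.6 -289.2 -104.8] turn [  0.    0.  -41.7] rows>= 8.3 j6 est -23 w 16.8
```

```bash
python3 -m creep '[[[0,0,-0.03],[0,0,0]],[[0,0,-0.08],[0,0,0]],[[-0.04,-0.03,-0.105],[0,0,-5]],[[-0.4166,-0.289,-0.105],[0,0,-41.7]],[[-0.4166,-0.289,-0.105],[0,0,-41.7]],[[-0.4166,-0.289,-0.105],[0,0,-41.7]],[[-0.4166,-0.289,-0.105],[0,0,-41.7]],[[-0.4166,-0.289,-0.105],[0,0,-41.7]],[[-0.4166,-0.289,-0.105],[0,0,-41.7]],[[-0.4166,-0.289,-0.105],[0,0,-41.7]],[[-0.4166,-0.289,-0.105],[0,0,-41.7]],[[-0.4166,-0.289,-0.105],[0,0,-41.7]]]'
python3 - <<'E'
from h import *
s,im,c=wshot("w3.png"); print(np.round(s["tcp_pos"],4),round(psi(),2),s["t"],s["width"],np.abs(s["dq"]).max())
for p in [(.6065,-.0908),(.617,-.176),(.6277,-.2613)]: print(proj(c,[*p,.005]))
E
```

```text
t: 4.65
tcp_pos: [0.6234, -0.1783, 0.1186]
tool_rot: [-0.06, 0.998, -0.0, -0.0]
ft_force: [0.0, 0.1, -0.8]
width: 0.0162
[ 0.6234 -0.1783  0.1186] 96.93 4.65 0.016162818176581134 0.053014067888537374
[[344.45471361 181.65148752]]
[[256.6718343  182.00420281]]
[[168.88439239 182.55420834]]
```

View pics/w3.png

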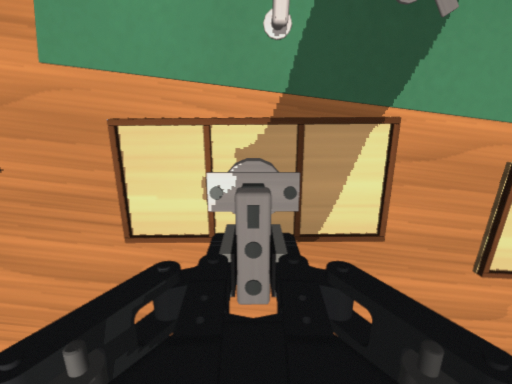

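The wrist view shows tray3 aligned with the tool. Its middle compartment is centred near (256,181), and my prediction was (256.7,182). Lowering.

Run:
```python
from h import *
rel(.623,-.1753,.0172,97.1)
```

```text
t 4.7 shift mm [ -0.8   0.8 101.4] turn [ 0.1 -0.1 -0.2] rows>= 1.6 j6 est -23 w 16.8
```

```bash
python3 -m creep '[[[0,0.001,0.05],[0,0,0]],[[0,0.001,0.085],[0,0,0]],[[0,0.001,0.098],[0,0,0]],[[0,0.001,0.1015],[0,0,0]],[[0,0.001,0.1015],[0,0,0]],[[0,0.001,0.1015],[0,0,0]]]'
python3 - <<'E'
from h import *
rel(.623,-.1753,.0163,97.1)
E
```

```text
t: 5.45
tcp_pos: [0.6241, -0.1744, 0.0199]
tool_rot: [-0.062, 0.998, -0.0, 0.001]
ft_force: [0.1, 0.2, -1.0]
width: 0.0168
t 5.45 shift mm [ 1.2 -0.8  3.6] turn [-0.1  0.2 -0. ] rows>= 0.1 j6 est -23 w 16.8
```

```bash
python3 -m creep '[[[0,0,0.002],[0,0,0]],[[0,0,0.0035],[0,0,0]],[[0,0,0.0035],[0,0,0]]]'
python3 - <<'E'
from h import *
rel(.623,-.1753,.0163,97.1); print(robot.state()["ft_force"])
E
```

```text
t: 5.82
tcp_pos: [0.6234, -0.1744, 0.0163]
tool_rot: [-0.062, 0.998, -0.0, 0.001]
ft_force: [-1.6, 0.3, 6.1]
width: 0.0162
t 5.83 shift mm [ 0.5 -0.9 -0. ] turn [-0.   0.1 -0. ] rows>= 0.0 j6 est -23 w 16.2
[-1.57869498  0.30337869  6.10679727]
```

It is touching the floor with 6 N. Release partly so the fingers stay inside the compartment, then rise.

```bash
python3 -m creep '[[[0,0,0],[0,0,0]],[[0,0,0],[0,0,0]],[[0,0,-0.02],[0,0,0]],[[0,0,-0.06],[0,0,0]],[[0,0,-0.1],[0,0,0]],[[0,0,-0.1],[0,0,0]]]' 0.45
python3 - <<'E'
from h import *
s,im,c=wshot("w4.png"); print(s["width"],s["t"])
rel(.4467,-.1730,.13,94.6)
E
```

```text
t: 6.58
tcp_pos: [0.6257, -0.175, 0.1187]
tool_rot: [-0.062, 0.998, -0.001, 0.004]
ft_force: [0.4, -0.2, -0.3]
width: 0.0385
0.0384966148938187 6.575
t 6.62 shift mm [175.9  23.4 -14.1] turn [-0.1  0.2  2.5] rows>= 2.8 j6 est -26 w 38.5
```

View pics/w4.png

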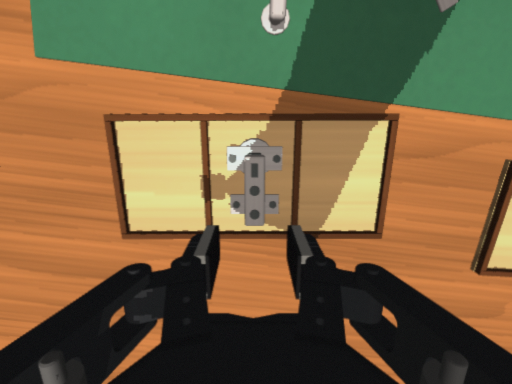

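The hinge stands flat and centred in the middle compartment (cup at (254,158), arm end at (255,222)). Next is the handle.

```bash
python3 -m creep '[[[0.176,0.023,-0.014],[0,0,2.5]],[[0.176,0.023,-0.014],[0,0,2.5]],[[0.176,0.023,-0.014],[0,0,2.5]],[[0.176,0.023,-0.014],[0,0,2.5]],[[0.176,0.023,-0.014],[0,0,2.5]],[[0.176,0.023,-0.014],[0,0,2.5]]]' 0.8
python3 - <<'E'
from h import *
s,im,c=wshot("w5.png"); print(np.round(s["tcp_pos"],4),round(psi(),2),s["t"],s["width"],np.abs(s["dq"]).max())
cv2.imwrite("pics/w5c.png",cv2.resize(im[100:260,180:340,::-1],None,fx=3.75,fy=3.75,interpolation=cv2.INTER_CUBIC))
E
```

```text
t: 7.38
tcp_pos: [0.4468, -0.1733, 0.1285]
tool_rot: [-0.04, 0.999, -0.0, 0.0]
ft_force: [-0.2, 0.1, -1.1]
width: 0.0684
[ 0.4468 -0.1733  0.1285] 94.6 7.375 0.06838035963018174 0.007871978994181012
```

View pics/w5c.png

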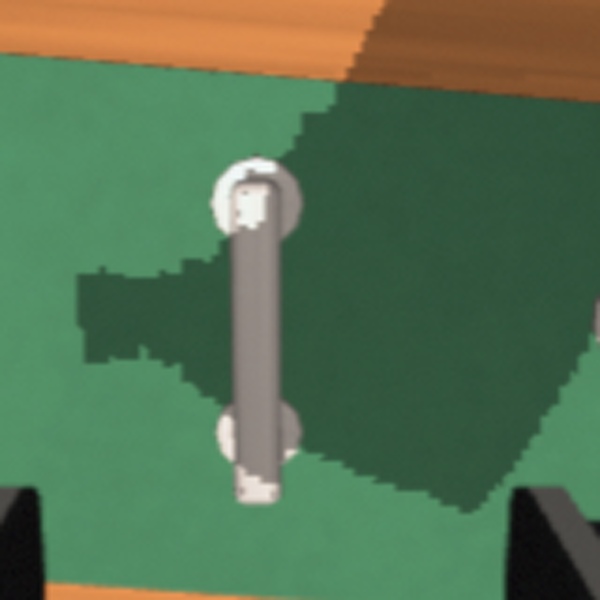

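The crop shows the steel handle, its bar from (256,182) to (258,500) in the crop and standing on pale roses. It is the grey one on the mat, so not the red look-alike.

Run:
```python
from h import *
s=robot.state(); c=cam("wrist",s)
f=lambda u,v:(180+u/3.75,100+v/3.75)
a,b,l,r=back(c,[f(256,182),f(258.5,500),f(232,340),f(282,340)],.037)
d=a-b; print(np.linalg.norm(d),np.linalg.norm(l-r)); d/=np.linalg.norm(d); ang=np.degrees(np.arctan2(d[1],d[0]))
o=(a+b)/2; print(o,ang%180); rel(o[0],o[1],.0125,ang%180-90 if ang%180>90 else ang%180+90)
```

```text
0.0795946291577659 0.012018781273545772
[ 0.44577224 -0.17777433  0.037     ] 4.732993810547555
t 7.42 shift mm [  1.4  -4.5 116. ] turn [-0.   0.  -0.1] rows>= 1.9 j6 est -26 w 68.4
```

```bash
python3 -m creep '[[[0.001,-0.0045,0.06],[0,0,0]],[[0.001,-0.0045,0.1],[0,0,0]],[[0.001,-0.0045,0.114],[0,0,0]],[[0.001,-0.0045,0.115],[0,0,0]],[[0.001,-0.0045,0.115],[0,0,0]]]'
python3 -m creep '[[[0,0,0],[0,0,0]],[[0,0,0],[0,0,0]],[[0,0,0],[0,0,0]],[[0,0,0],[0,0,0]],[[0,0,0],[0,0,0]]]' 0
python3 - <<'E'
from h import *
s,im,c=wshot("w6.png"); print(np.round(s["tcp_pos"],4),round(psi(),2),s["t"],s["width"])
rel(.622,.2025,.12,93.3); rel(.6268,.1166,.12,93.3)
E
```

```text
t: 8.05
tcp_pos: [0.4463, -0.1781, 0.015]
tool_rot: [-0.04, 0.999, -0.001, 0.001]
ft_force: [0.4, 0.5, 0.7]
width: 0.0682
t: 8.68
tcp_pos: [0.445, -0.1777, 0.0144]
tool_rot: [-0.04, 0.999, -0.0, 0.0]
ft_force: [-0.2, -0.4, 5.6]
width: 0.0108
[ 0.445  -0.1777  0.0144] 94.56 8.675 0.010755041952473236
t 8.72 shift mm [-206.8  364.9 -105.6] turn [-0.   0.   1.3] rows>= 6.9 j6 est 15 w 10.4
t 8.72 shift mm [-204.7  278.9 -105.6] turn [-0.   0.   1.3] rows>= 5.8 j6 est 7 w 10.4
```

View pics/w6.png

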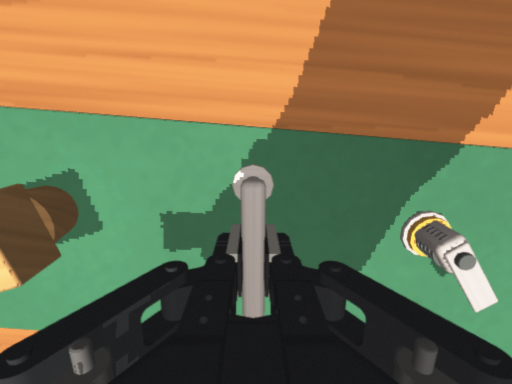

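The handle is held mid-bar. Carry it to the left compartment of tray2.

```bash
python3 -m creep '[[[0,0,-0.03],[0,0,0]],[[0,0,-0.08],[0,0,0]],[[-0.03,0.04,-0.105],[0,0,1]],[[-0.207,0.365,-0.105],[0,0,1.3]],[[-0.207,0.365,-0.105],[0,0,1.3]],[[-0.207,0.365,-0.105],[0,0,1.3]],[[-0.207,0.365,-0.105],[0,0,1.3]],[[-0.207,0.365,-0.105],[0,0,1.3]],[[-0.207,0.365,-0.105],[0,0,1.3]],[[-0.207,0.365,-0.105],[0,0,1.3]],[[-0.207,0.365,-0.105],[0,0,1.3]],[[-0.207,0.365,-0.105],[0,0,1.3]]]'
python3 - <<'E'
from h import *
s,im,c=wshot("w7.png"); print(np.round(s["tcp_pos"],4),round(psi(),2),s["t"],s["width"],np.abs(s["dq"]).max())
for p in [(.6268,.1166),(.622,.2025)]: print(proj(c,[*p,.005]))
rel(.622,.2025,.0164,93.3)
E
```

```text
t: 10.22
tcp_pos: [0.6211, 0.2013, 0.1185]
tool_rot: [-0.028, 1.0, -0.0, -0.001]
ft_force: [-1.0, -0.5, 0.2]
width: 0.0108
[0.6211 0.2013 0.1185] 93.17 10.225 0.010822920727064301 0.0064139528181488235
[[167.48328635 189.13106773]]
[[254.76231093 189.05442978]]
t 10.28 shift mm [ -0.9   1.2 102.4] turn [-0.  -0.1 -0.1] rows>= 1.6 j6 est 15 w 10.4
```

View pics/w7.png

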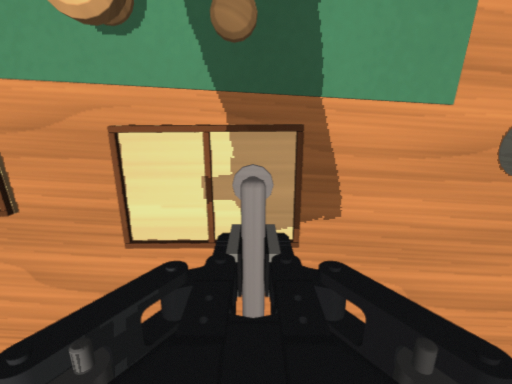

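The right-hand compartment in this view spans about columns 212–297, centred at (255,187), against a prediction of (254.8,189). Lowering.

```bash
python3 -m creep '[[[0,0.001,0.05],[0,0,0]],[[0,0.001,0.085],[0,0,0]],[[0,0.001,0.098],[0,0,0]],[[0,0.001,0.1015],[0,0,0]],[[0,0.001,0.1015],[0,0,0]],[[0,0.001,0.1015],[0,0,0]]]'
python3 - <<'E'
from h import *
rel(.622,.2025,.0154,93.3)
E
```

```text
t: 11.02
tcp_pos: [0.6231, 0.2041, 0.0189]
tool_rot: [-0.028, 1.0, 0.0, 0.001]
ft_force: [0.3, -0.0, -1.1]
width: 0.0105
t 11.03 shift mm [ 1.2 -1.6  3.5] turn [ 0.   0.2 -0. ] rows>= 0.1 j6 est 15 w 10.5
```

```bash
python3 -m creep '[[[0,0,0.002],[0,0,0]],[[0,0,0.0035],[0,0,0]],[[0,0,0.0035],[0,0,0]]]'
python3 -m creep '[[[0,0,0],[0,0,0]],[[0,0,0],[0,0,0]],[[0,0,-0.02],[0,0,0]],[[0,0,-0.06],[0,0,0]],[[0,0,-0.1],[0,0,0]],[[0,0,-0.1],[0,0,0]]]' 0.42
python3 - <<'E'
from h import *
s,im,c=wshot("w8.png"); print(s["width"],s["t"])
E
```

```text
t: 11.4
tcp_pos: [0.6225, 0.204, 0.0154]
tool_rot: [-0.029, 1.0, 0.0, 0.001]
ft_force: [-1.4, -1.0, 6.4]
width: 0.0103
t: 12.15
tcp_pos: [0.6247, 0.2047, 0.1177]
tool_rot: [-0.029, 1.0, 0.001, 0.004]
ft_force: [0.7, 1.1, -0.7]
width: 0.0359
0.03587119359673249 12.15
```

View pics/w8.png

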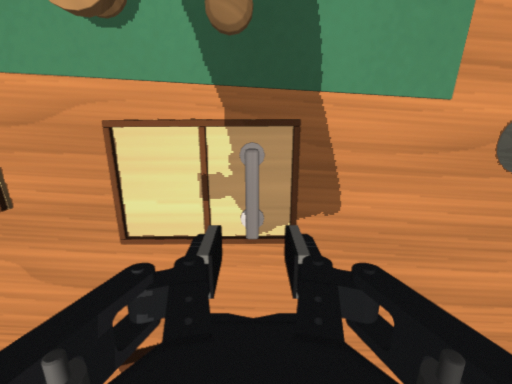

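The handle stands in the left compartment of tray2, roses at (252,153) and (252,217). Next the small knob: the pale one on the mat, not the blue one off it.

Run:
```python
from h import *
rel(.480,.180,.12,7)
```

```text
t 12.2 shift mm [144.3 -16.   -5.1] turn [ 0.2  0.1 86.3] rows>= 8.1 j6 est 104 w 36.0
```

```bash
python3 -m creep '[[[0.144,-0.016,-0.005],[0,0,86]],[[0.144,-0.016,-0.005],[0,0,86]],[[0.144,-0.016,-0.005],[0,0,86]],[[0.144,-0.016,-0.005],[0,0,86]],[[0.144,-0.016,-0.005],[0,0,86]],[[0.144,-0.016,-0.005],[0,0,86]],[[0.144,-0.016,-0.005],[0,0,86]],[[0.144,-0.016,-0.005],[0,0,86]],[[0.144,-0.016,-0.005],[0,0,86]],[[0.144,-0.016,-0.005],[0,0,86]],[[0.144,-0.016,-0.005],[0,0,86]]]' 0.9
python3 - <<'E'
from h import *
s,im,c=wshot("w9.png"); print(np.round(s["tcp_pos"],4),round(psi(),2),s["t"],s["width"],np.abs(s["dq"]).max())
print(proj(c,[.48,.18,.0265]))
E
```

```text
t: 13.58
tcp_pos: [0.4788, 0.1795, 0.1185]
tool_rot: [0.66, 0.751, -0.0, -0.0]
ft_force: [0.1, 0.3, 0.0]
width: 0.0771
[0.4788 0.1795 0.1185] 7.33 13.575 0.07707465894511278 0.006526370334887493
[[254.1437479  193.46348449]]
```

View pics/w9.png

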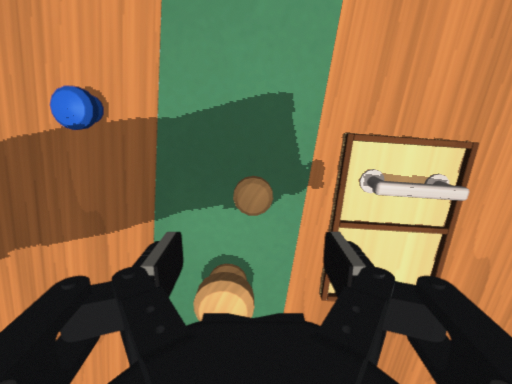

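The small pale knob is at (253,196), about 40 px across. The blue look-alike is off the mat at (73,107), and the large knob is at (224,300).

Run:
```python
from h import *
s=robot.state(); c=cam("wrist",s)
im=cv2.cvtColor(cv2.imread("pics/w9.png"),cv2.COLOR_BGR2RGB).astype(int)
sub=im[165:228,222:285]; m=((sub[...,0]>sub[...,1]+8)).astype(np.uint8)
n,lab,st,ce=cv2.connectedComponentsWithStats(m); i=1+np.argmax(st[1:,4]); print(st[i],ce[i]+[222,165])
px=ce[i]+[222,165]; p=back(c,[px],.0265)[0]; 
w=back(c,[[222+st[i,0],px[1]],[222+st[i,0]+st[i,2],px[1]]],.0265); print(p,np.linalg.norm(w[0]-w[1]))
rel(p[0],p[1],.0085,7.1)
cv2.imwrite("pics/w9c.png",cv2.resize(im[150:240,205:305,::-1].astype(np.uint8),None,fx=4,fy=4))
```

```text
[  11   11   40   39 1196] [252.70234114 195.35618729]
[0.47910368 0.17805971 0.0265    ] 0.036323971168788514
t 13.62 shift mm [-1.500e+00  1.000e-01  1.101e+02] turn [-0.   0.   0.2] rows>= 1.8 j6 est 103 w 76.5
```

View pics/w9c.png

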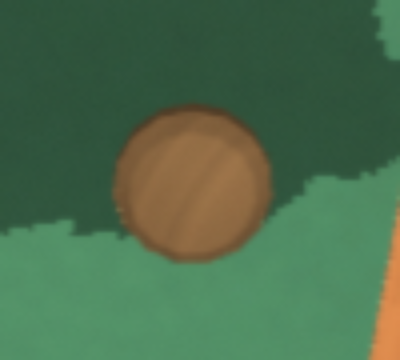

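The crop confirms the pale wooden knob, 36 mm across as specified. Descend and grip.

```bash
python3 -m creep '[[[-0.0015,0,0.06],[0,0,0]],[[-0.0015,0,0.098],[0,0,0]],[[-0.0015,0,0.109],[0,0,0]],[[-0.0015,0,0.111],[0,0,0]],[[-0.0015,0,0.111],[0,0,0]]]'
python3 -m creep '[[[0,0,0],[0,0,0]],[[0,0,0],[0,0,0]],[[0,0,0],[0,0,0]],[[0,0,0],[0,0,0]],[[0,0,0],[0,0,0]]]' 0
python3 - <<'E'
from h import *
s,im,c=wshot("w10.png"); print(np.round(s["tcp_pos"],4),round(psi(),2),s["t"],s["width"],s["ft_force"])
rel(.6065,-.0908,.12,7.1)
E
```

```text
t: 14.25
tcp_pos: [0.4806, 0.1786, 0.0091]
tool_rot: [0.661, 0.751, 0.001, 0.001]
ft_force: [0.5, -0.4, -0.5]
width: 0.0771
t: 14.88
tcp_pos: [0.4799, 0.1784, 0.0089]
tool_rot: [0.661, 0.751, 0.001, 0.0]
ft_force: [-0.9, 0.2, 5.4]
width: 0.0331
[0.4799 0.1784 0.0089] 7.27 14.875 0.033108465168049425 [-0.85554548  0.19365725  5.40860759]
t 14.93 shift mm [-283.    91.8 -111.1] turn [ 0.1 -0.   0.2] rows>= 5.1 j6 est 74 w 33.6
```

View pics/w10.png

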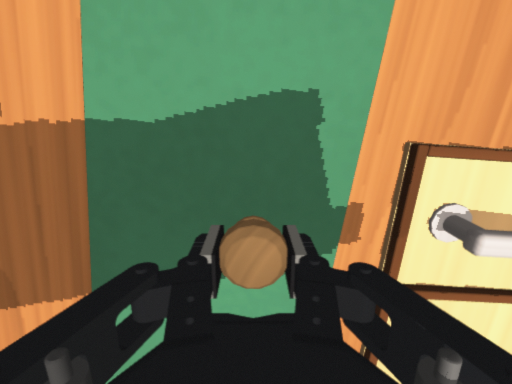

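Gripped on the head at 33.5 mm; earlier grips also read about 1.3 mm small. Carry to the nearest compartment of tray3.

```bash
python3 -m creep '[[[0,0,-0.02],[0,0,0]],[[0,0,-0.06],[0,0,0]],[[-0.02,0.01,-0.11],[0,0,0]],[[-0.283,0.092,-0.111],[0,0,0]],[[-0.283,0.092,-0.111],[0,0,0]],[[-0.283,0.092,-0.111],[0,0,0]],[[-0.283,0.092,-0.111],[0,0,0]],[[-0.283,0.092,-0.111],[0,0,0]],[[-0.283,0.092,-0.111],[0,0,0]],[[-0.283,0.092,-0.111],[0,0,0]],[[-0.283,0.092,-0.111],[0,0,0]]]'
python3 - <<'E'
from h import *
s,im,c=wshot("w11.png"); print(np.round(s["tcp_pos"],4),round(psi(),2),s["t"],s["width"],np.abs(s["dq"]).max())
for p in [(.6065,-.0908),(.617,-.176)]: print(proj(c,[*p,.005]))
rel(.6065,-.0908,.0114,7.1)
E
```

```text
t: 16.3
tcp_pos: [0.6055, -0.0893, 0.1188]
tool_rot: [0.66, 0.751, -0.0, -0.0]
ft_force: [-0.3, 0.3, -0.4]
width: 0.0332
[ 0.6055 -0.0893  0.1188] 7.39 16.3 0.03319852296654339 0.003924568602204211
[[253.55143475 189.21064882]]
[[253.06412869 266.39322743]]
t 16.35 shift mm [ -1.5   0.7 107.5] turn [-0.  -0.   0.3] rows>= 1.7 j6 est 74 w 33.4
```

View pics/w11.png

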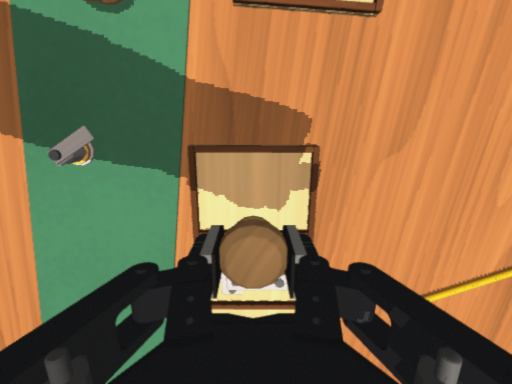

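The knob is held over the compartment, which spans columns 196–313 and rows 152–231. That matches the predicted centre (253.5,189). Lowering.

```bash
python3 -m creep '[[[-0.001,0.0,0.05],[0,0,0]],[[-0.001,0.0,0.09],[0,0,0]],[[-0.001,0.0,0.104],[0,0,0]],[[-0.001,0.0,0.1075],[0,0,0]],[[-0.001,0.0,0.1075],[0,0,0]],[[-0.001,0.0,0.1075],[0,0,0]]]'
python3 - <<'E'
from h import *
rel(.6065,-.0908,.0099,7.1)
E
```

```text
t: 17.1
tcp_pos: [0.6078, -0.0922, 0.0129]
tool_rot: [0.661, 0.751, 0.001, 0.001]
ft_force: [0.6, 0.7, -0.5]
width: 0.0333
t 17.1 shift mm [ 1.5 -1.1  3. ] turn [0.2 0.  0.2] rows>= 0.1 j6 est 74 w 33.3
```

```bash
python3 -m creep '[[[0,0,0.0015],[0,0,0]],[[0,0,0.003],[0,0,0]],[[0,0,0.003],[0,0,0]]]'
python3 - <<'E'
from h import *
s=robot.state(); print(s["ft_force"],s["tcp_pos"])
E
```

```text
t: 17.48
tcp_pos: [0.6071, -0.0922, 0.0099]
tool_rot: [0.661, 0.75, 0.001, 0.001]
ft_force: [-1.5, -0.1, 7.8]
width: 0.0333
[-1.46622335 -0.06541599  7.77594661] [ 0.60711551 -0.09215463  0.009913  ]
```

```bash
python3 -m creep '[[[0,0,0],[0,0,0]],[[0,0,0],[0,0,0]],[[0,0,-0.02],[0,0,0]],[[0,0,-0.06],[0,0,0]],[[0,0,-0.1],[0,0,0]],[[0,0,-0.1],[0,0,0]]]' 0.68
python3 - <<'E'
from h import *
s,im,c=wshot("w12.png"); print(s["width"],s["t"])
rel(.4435,-.068,.12,120)
E
```

```text
t: 18.23
tcp_pos: [0.6093, -0.0924, 0.1118]
tool_rot: [0.661, 0.75, 0.002, 0.003]
ft_force: [0.7, -0.7, 0.1]
width: 0.0581
0.05813911883056869 18.225
t 18.27 shift mm [  44.8 -159.8  -10.9] turn [ 1.000e-01  2.000e-01 -1.127e+02] rows>= 10.5 j6 est -39 w 58.1
```

View pics/w12.png

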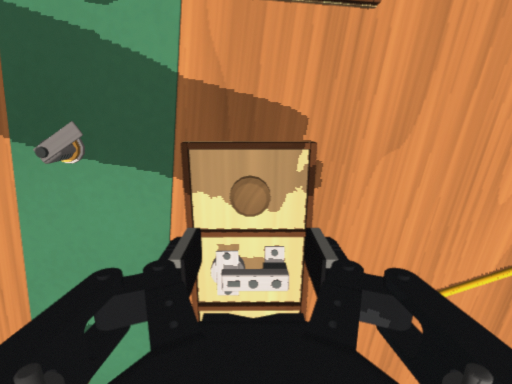

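The knob stands upright in its compartment at (250,196), with the hinge still in place beside it. The lock is next.

```bash
python3 -m creep '[[[0.045,-0.16,-0.011],[0,0,-112.5]],[[0.045,-0.16,-0.011],[0,0,-112.5]],[[0.045,-0.16,-0.011],[0,0,-112.5]],[[0.045,-0.16,-0.011],[0,0,-112.5]],[[0.045,-0.16,-0.011],[0,0,-112.5]],[[0.045,-0.16,-0.011],[0,0,-112.5]],[[0.045,-0.16,-0.011],[0,0,-112.5]],[[0.045,-0.16,-0.011],[0,0,-112.5]],[[0.045,-0.16,-0.011],[0,0,-112.5]],[[0.045,-0.16,-0.011],[0,0,-112.5]],[[0.045,-0.16,-0.011],[0,0,-112.5]],[[0.045,-0.16,-0.011],[0,0,-112.5]]]' 0.85
python3 -m creep '[[[0,0,0],[0,0,0]],[[0,0,0],[0,0,0]]]'
python3 - <<'E'
from h import *
s,im,c=wshot("w13.png"); print(np.round(s["tcp_pos"],4),round(psi(),2),s["t"],s["width"],np.abs(s["dq"]).max())
cv2.imwrite("pics/w13c.png",cv2.resize(im[110:250,170:350,::-1],None,fx=4,fy=4,interpolation=cv2.INTER_CUBIC))
E
```

```text
t: 19.77
tcp_pos: [0.4407, -0.0674, 0.1179]
tool_rot: [-0.256, 0.967, 0.001, -0.001]
ft_force: [-1.0, 0.2, 0.1]
width: 0.072
t: 20.02
tcp_pos: [0.4417, -0.0675, 0.119]
tool_rot: [-0.257, 0.967, 0.0, -0.0]
ft_force: [-0.6, 0.9, 1.0]
width: 0.0725
[ 0.4417 -0.0675  0.119 ] 119.74 20.025 0.0724684712156596 0.004394717209688375
```

View pics/w13c.png

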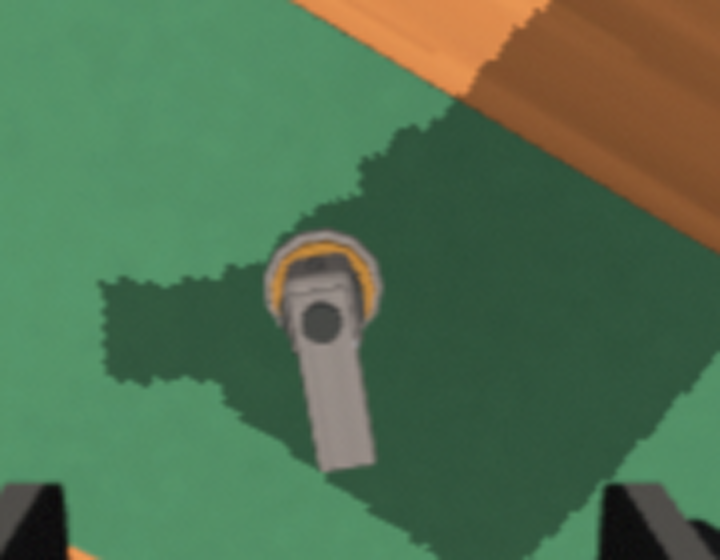

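The crop shows the lock with its bolt head on the axis at crop (322,322) and the tongue end at (347,467). It is turned about 7° in this view.

Run:
```python
from h import *
s=robot.state(); c=cam("wrist",s)
f=lambda u,v:(170+u/4,110+v/4)
for z in (.037,.0405):
    a,b,q,l,r=back(c,[f(328.5,338),f(347,467.5),f(322,322),f(310,405),f(365,400)],z)
    d=b-a; d/=np.linalg.norm(d); ang=np.degrees(np.arctan2(d[1],d[0]))
    print(z,"axis",q,"ang",ang,"reach",np.linalg.norm(b-q),"perp",np.cross(d[:2],(q-a)[:2]),"w",np.linalg.norm(l-r))
fl=back(c,[f(323,285)],.007)[0]; print("face centre",fl)
rel(q[0],q[1],.0075,ang+90)
```

```text
0.037 axis [ 0.43754578 -0.07314493  0.037     ] ang 37.44447535414946 reach 0.0343926708566627 perp -0.0009027321364439814 w 0.012201039245824262
0.0405 axis [ 0.43668332 -0.07359768  0.0405    ] ang 37.44447535414947 reach 0.033855353991209175 perp -0.0008886287478493699 w 0.012010422349853497
face centre [ 0.4367067  -0.07365104  0.007     ]
t 20.07 shift mm [  7.4  -2.7 111.6] turn [ 0.  -0.  -7.7] rows>= 1.8 j6 est -47 w 72.6<stdin>:7: DeprecationWarning: Arrays of 2-dimensional vectors are deprecated. Use arrays of 3-dimensional vectors instead. (deprecated in NumPy 2.0)
```

Face centre and bolt axis agree to 0.1 mm. The brass nut is wider than the flats, so the fingertips must stay above 12.5 mm. I'll take TCP z at about 15 mm.

```bash
python3 -m creep '[[[0.0075,-0.0027,0.06],[0,0,-7.7]],[[0.0075,-0.0027,0.092],[0,0,-7.7]],[[0.0075,-0.0027,0.103],[0,0,-7.7]],[[0.0075,-0.0027,0.104],[0,0,-7.7]],[[0.0075,-0.0027,0.104],[0,0,-7.7]]]'
python3 -m creep '[[[0,0,0],[0,0,0]],[[0,0,0],[0,0,0]],[[0,0,0],[0,0,0]],[[0,0,0],[0,0,0]],[[0,0,0],[0,0,0]]]' 0
python3 - <<'E'
from h import *
s,im,c=wshot("w14.png"); print(np.round(s["tcp_pos"],4),round(psi(),2),s["t"],s["width"],s["ft_force"])
u=np.array([np.cos(np.radians(3.3)),np.sin(np.radians(3.3))]); t=np.array([.6268,.1166])-.01*u; print(t)
rel(t[0],t[1],.12,93.3)
E
```

```text
t: 20.7
tcp_pos: [0.4382, -0.0739, 0.0164]
tool_rot: [-0.321, 0.947, -0.001, 0.001]
ft_force: [0.0, -0.4, -0.0]
width: 0.0729
t: 21.32
tcp_pos: [0.4372, -0.0737, 0.0159]
tool_rot: [-0.321, 0.947, -0.0, 0.0]
ft_force: [0.3, -0.0, 6.9]
width: 0.0143
[ 0.4372 -0.0737  0.0159] 127.47 21.325 0.0143454630000401 [ 0.34783377 -0.02112597  6.92368032]
[0.61681658 0.11602436]
t 21.38 shift mm [-258.    41.3 -104. ] turn [-0.   0.  34.2] rows>= 4.5 j6 est 7 w 14.7
```

View pics/w14.png

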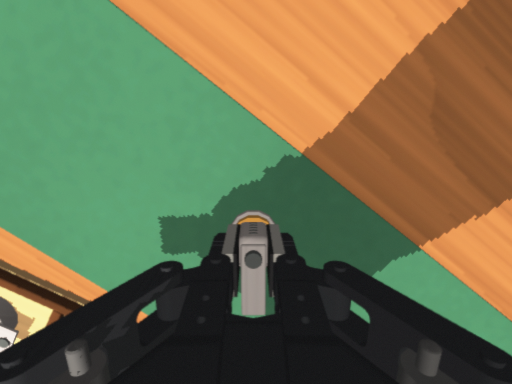

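The lock is held on its flats (14.5 mm against 16 mm nominal, the usual offset). Carry to the free compartment of tray2.

```bash
python3 -m creep '[[[0,0,-0.02],[0,0,0]],[[0,0,-0.06],[0,0,0]],[[-0.02,0.005,-0.104],[0,0,5]],[[-0.258,0.041,-0.104],[0,0,34.2]],[[-0.258,0.041,-0.104],[0,0,34.2]],[[-0.258,0.041,-0.104],[0,0,34.2]],[[-0.258,0.041,-0.104],[0,0,34.2]],[[-0.258,0.041,-0.104],[0,0,34.2]],[[-0.258,0.041,-0.104],[0,0,34.2]],[[-0.258,0.041,-0.104],[0,0,34.2]],[[-0.258,0.041,-0.104],[0,0,34.2]]]'
python3 - <<'E'
from h import *
s,im,c=wshot("w15.png"); print(np.round(s["tcp_pos"],4),round(psi(),2),s["t"],s["width"],np.abs(s["dq"]).max())
for p in [(.6268,.1166),(.622,.2025)]: print(proj(c,[*p,.005]))
rel(.6168,.116,.0184,93.3)
E
```

```text
t: 22.75
tcp_pos: [0.6158, 0.1148, 0.1195]
tool_rot: [-0.028, 1.0, -0.0, -0.0]
ft_force: [0.6, 0.5, -0.0]
width: 0.0148
[0.6158 0.1148 0.1195] 93.2 22.75 0.014836250150639142 0.0084592528738357
[[254.73478068 198.40776871]]
[[340.87607168 198.33536137]]
t 22.8 shift mm [ -0.8   1.1 101.2] turn [-0.  -0.  -0.1] rows>= 1.6 j6 est 7 w 14.6
```

View pics/w15.png

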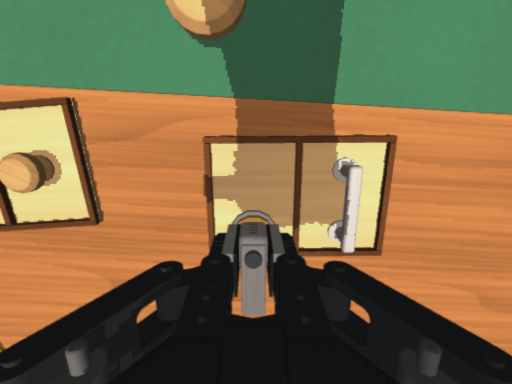

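The compartment, columns 212–297, is under the lock and the handle is still upright in the next one. Lowering.

```bash
python3 -m creep '[[[-0.001,0.0,0.05],[0,0,0]],[[-0.001,0.0,0.085],[0,0,0]],[[-0.001,0.0,0.098],[0,0,0]],[[-0.001,0.0,0.101],[0,0,0]],[[-0.001,0.0,0.101],[0,0,0]],[[-0.001,0.0,0.101],[0,0,0]]]'
python3 - <<'E'
from h import *
rel(.6168,.116,.0169,93.3)
E
```

```text
t: 23.55
tcp_pos: [0.6189, 0.1161, 0.0199]
tool_rot: [-0.029, 1.0, 0.0, 0.001]
ft_force: [0.2, -0.8, -0.6]
width: 0.0147
t 23.55 shift mm [ 2.1 -0.   3. ] turn [ 0.   0.2 -0. ] rows>= 0.1 j6 est 7 w 14.7
```

```bash
python3 -m creep '[[[0.001,0,0.0015],[0,0,0]],[[0.001,0,0.003],[0,0,0]],[[0.001,0,0.003],[0,0,0]]]'
python3 -m creep '[[[0,0,0],[0,0,0]],[[0,0,0],[0,0,0]],[[0,0,-0.02],[0,0,0]],[[0,0,-0.06],[0,0,0]],[[0,0,-0.1],[0,0,0]],[[0,0,-0.1],[0,0,0]]]' 0.42
python3 - <<'E'
from h import *
s,im,c=wshot("w16.png"); print(s["width"],s["t"])
ct=cam("top"); f=lambda u,v:(340+u/7.917,184+v/7.917)
p=back(ct,[f(*q) for q in [(230,85),(272,183),(170,225),(132,127)]],.062); print(p.mean(0),np.degrees(np.arctan2(*(p[0]-p[1])[1::-1])))
o=p.mean(0); rel(o[0],o[1],.16,23)
E
```

```text
t: 23.92
tcp_pos: [0.6171, 0.116, 0.0169]
tool_rot: [-0.029, 1.0, 0.0, 0.001]
ft_force: [-2.0, -1.0, 7.7]
width: 0.0147
t: 24.68
tcp_pos: [0.6195, 0.1164, 0.119]
tool_rot: [-0.029, 1.0, 0.001, 0.004]
ft_force: [0.7, 0.2, -0.6]
width: 0.0361
0.036095939523906655 24.675
[ 0.44064951 -0.29909495  0.062     ] 22.451533888772474
t 24.73 shift mm [ 200.6 -404.4  -44. ] turn [ 0.2  0.2 70.3] rows>= 7.3 j6 est 33 w 36.0
```

View pics/w16.png

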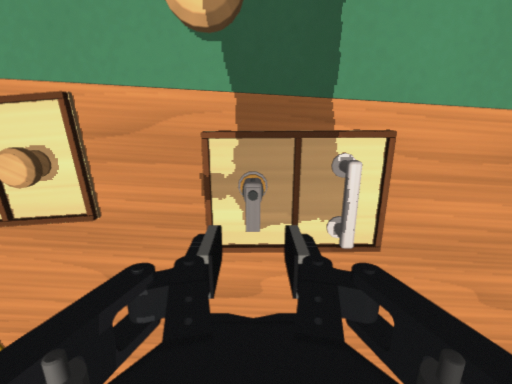

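The lock stands upright in its compartment at (252,195) with its tongue inside. The foot is next.

```bash
python3 -m creep '[[[0.2,-0.404,-0.044],[0,0,70]],[[0.2,-0.404,-0.044],[0,0,70]],[[0.2,-0.404,-0.044],[0,0,70]],[[0.2,-0.404,-0.044],[0,0,70]],[[0.2,-0.404,-0.044],[0,0,70]],[[0.2,-0.404,-0.044],[0,0,70]],[[0.2,-0.404,-0.044],[0,0,70]],[[0.2,-0.404,-0.044],[0,0,70]],[[0.2,-0.404,-0.044],[0,0,70]],[[0.2,-0.404,-0.044],[0,0,70]],[[0.2,-0.404,-0.044],[0,0,70]]]' 1
python3 - <<'E'
from h import *
s,im,c=wshot("w17.png"); print(np.round(s["tcp_pos"],4),round(psi(),2),s["t"],s["width"],np.abs(s["dq"]).max())
cv2.imwrite("pics/w17c.png",cv2.resize(im[110:250,170:350,::-1],None,fx=4,fy=4,interpolation=cv2.INTER_CUBIC))
E
```

```text
t: 26.1
tcp_pos: [0.4405, -0.2973, 0.1589]
tool_rot: [0.549, 0.836, 0.0, -0.0]
ft_force: [0.6, 0.6, 0.3]
width: 0.0855
[ 0.4405 -0.2973  0.1589] 23.41 26.1 0.08554525932220727 0.004332571919172174
```

View pics/w17c.png

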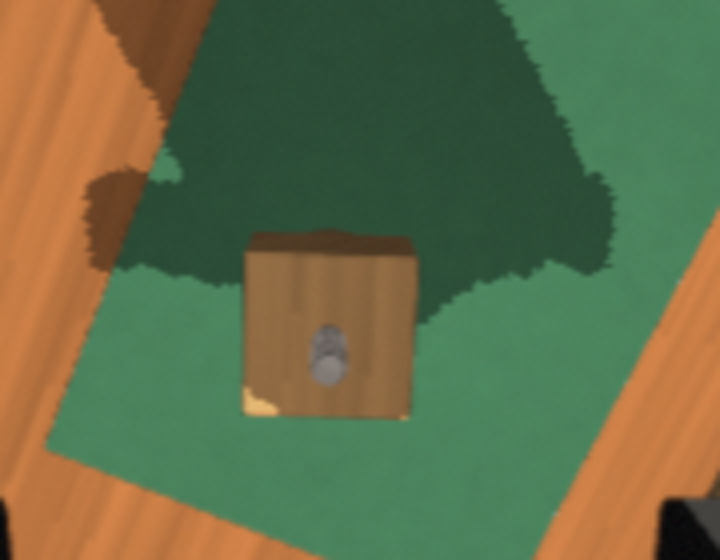

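The foot's block top has crop corners (246,252), (417,254), (411,417) and (243,415), with the bolt near the middle.

Run:
```python
from h import *
s=robot.state(); c=cam("wrist",s)
f=lambda u,v:(170+u/4,110+v/4)
p=back(c,[f(*q) for q in [(246,252),(417,254),(411,417),(243,415)]],.062)
e=np.roll(p,-1,0)-p; print(np.linalg.norm(e,axis=1),np.degrees(np.arctan2(e[:,1],e[:,0])))
o=p.mean(0); print(o); print("bolt tip",back(c,[f(328,369)],.086)[0])
v=e[0]-e[2]; ang=np.degrees(np.arctan2(v[1],v[0]))
rel(o[0],o[1],.03,ang)
```

```text
[0.03874291 0.03932312 0.03972965 0.03930671] [  22.67303207  -67.47149044 -157.37209145  111.08992971]
[ 0.44072994 -0.29922937  0.062     ]
bolt tip [ 0.44059024 -0.29945083  0.086     ]
t 26.15 shift mm [ -1.8  -0.5 129. ] turn [-0.  -0.   0.8] rows>= 2.1 j6 est 33 w 85.5
```

```bash
python3 -m creep '[[[-0.002,-0.0005,0.05],[0,0,0.8]],[[-0.002,-0.0005,0.1],[0,0,0.8]],[[-0.002,-0.0005,0.125],[0,0,0.8]],[[-0.002,-0.0005,0.129],[0,0,0.8]],[[-0.002,-0.0005,0.129],[0,0,0.8]]]'
python3 -m creep '[[[0,0,0],[0,0,0]],[[0,0,0],[0,0,0]],[[0,0,0],[0,0,0]],[[0,0,0],[0,0,0]],[[0,0,0],[0,0,0]]]' 0
python3 - <<'E'
from h import *
s,im,c=wshot("w18.png"); print(np.round(s["tcp_pos"],4),round(psi(),2),s["t"],s["width"],s["ft_force"])
rel(.6277,-.2613,.14,7.1)
E
```

```text
t: 26.78
tcp_pos: [0.4411, -0.3008, 0.0309]
tool_rot: [0.555, 0.832, 0.0, 0.0]
ft_force: [0.2, -0.4, 0.6]
width: 0.0849
t: 27.4
tcp_pos: [0.4413, -0.3017, 0.0315]
tool_rot: [0.556, 0.831, -0.0, 0.001]
ft_force: [0.0, 0.3, 6.0]
width: 0.0391
[ 0.4413 -0.3017  0.0315] 22.46 27.4 0.03907544448933702 [0.01741175 0.30486208 5.99585151]
t 27.45 shift mm [ -34.2  187.9 -108.2] turn [ 0.1  0.1 15.4] rows>= 3.5 j6 est 60 w 39.3
```

View pics/w18.png

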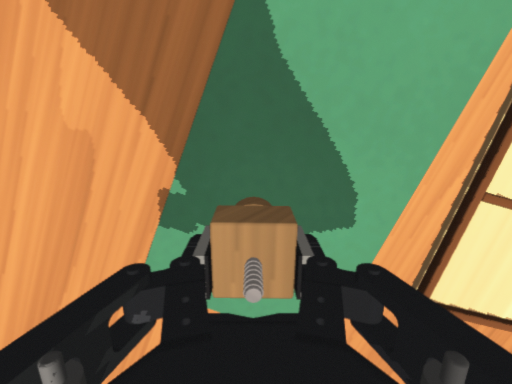

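The foot is held square. Carry to the last compartment of tray3.

```bash
python3 -m creep '[[[0,0,-0.02],[0,0,0]],[[0,0,-0.06],[0,0,0]],[[0,0.01,-0.108],[0,0,0]],[[-0.034,0.188,-0.108],[0,0,15.4]],[[-0.034,0.188,-0.108],[0,0,15.4]],[[-0.034,0.188,-0.108],[0,0,15.4]],[[-0.034,0.188,-0.108],[0,0,15.4]],[[-0.034,0.188,-0.108],[0,0,15.4]],[[-0.034,0.188,-0.108],[0,0,15.4]],[[-0.034,0.188,-0.108],[0,0,15.4]]]'
python3 - <<'E'
from h import *
s,im,c=wshot("w19.png"); print(np.round(s["tcp_pos"],4),round(psi(),2),s["t"],s["width"],np.abs(s["dq"]).max())
for p in [(.6277,-.2613),(.617,-.176)]: print(proj(c,[*p,.005]))
rel(.6277,-.2613,.034,7.1)
E
```

```text
t: 28.7
tcp_pos: [0.6259, -0.261, 0.1388]
tool_rot: [0.663, 0.749, -0.0, -0.0]
ft_force: [-1.3, 0.2, -1.2]
width: 0.0391
[ 0.6259 -0.261   0.1388] 7.0 28.7 0.039126914414652623 0.006958555964842378
[[254.32563631 183.17769627]]
[[254.1376618   97.14936289]]
t 28.75 shift mm [ -0.5   1.5 104.8] turn [-0.   0.  -0.1] rows>= 1.7 j6 est 60 w 39.1
```

View pics/w19.png

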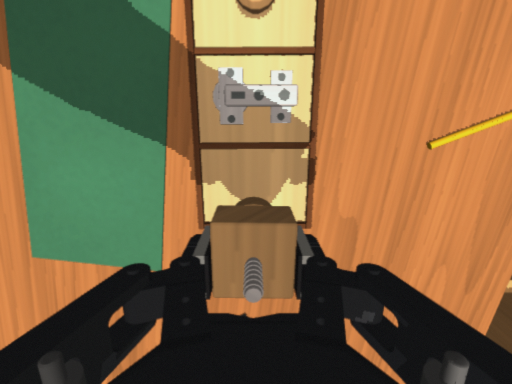

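The free compartment spans columns 203–308 and rows 148–222, centred at (255,185) against a prediction of (254,183). The hinge sits flat next to it. Lowering.

```bash
python3 -m creep '[[[0,0,0.05],[0,0,0]],[[0,0,0.085],[0,0,0]],[[0,0,0.1],[0,0,0]],[[0,0,0.1045],[0,0,0]],[[0,0,0.1045],[0,0,0]],[[0,0,0.1045],[0,0,0]]]'
python3 - <<'E'
from h import *
rel(.6277,-.2613,.0325,7.1)
E
```

```text
t: 29.5
tcp_pos: [0.6283, -0.261, 0.0355]
tool_rot: [0.662, 0.749, 0.0, 0.001]
ft_force: [-0.9, 0.8, 0.2]
width: 0.0393
t 29.5 shift mm [-0.2 -0.7  3. ] turn [ 0.2  0.1 -0. ] rows>= 0.0 j6 est 60 w 39.3
```

```bash
python3 -m creep '[[[0,0,0.0015],[0,0,0]],[[0,0,0.003],[0,0,0]],[[0,0,0.003],[0,0,0]]]'
python3 -m creep '[[[0,0,0],[0,0,0]],[[0,0,0],[0,0,0]],[[0,0,0],[0,0,0]]]' 0.75
python3 -m creep '[[[0,0,-0.03],[0,0,0]],[[0,0,-0.08],[0,0,0]],[[0,0,-0.13],[0,0,0]],[[0,0,-0.15],[0,0,0]],[[0,0,-0.15],[0,0,0]]]'
python3 - <<'E'
from h import *
s,im,c=wshot("w20.png"); print(s["width"],s["t"])
im=robot.camera("side"); cv2.imwrite("pics/side2.png",im[:,:,::-1])
rel(.38,.0,.25,30)
E
```

```text
t: 29.88
tcp_pos: [0.6277, -0.2608, 0.0325]
tool_rot: [0.662, 0.749, 0.0, 0.001]
ft_force: [-0.3, 0.7, 6.2]
width: 0.0397
t: 30.25
tcp_pos: [0.6269, -0.2605, 0.0306]
tool_rot: [0.662, 0.749, -0.0, -0.0]
ft_force: [-0.2, -0.4, -0.1]
width: 0.0642
t: 30.88
tcp_pos: [0.6284, -0.2611, 0.1829]
tool_rot: [0.662, 0.749, 0.001, 0.002]
ft_force: [0.8, 0.1, -0.4]
width: 0.064
0.06397685289630771 30.875
t 30.98 shift mm [ 288.7 -212.7  -69.9] turn [ -0.1  -0.1 -22.9] rows>= 5.8 j6 est 60 w 64.4
```

View pics/w20.png

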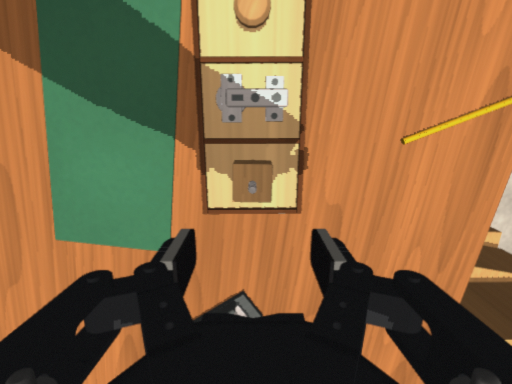

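All three cupboard parts are in place: foot (252,181), hinge (253,97), knob (253,8). I'll retract and check everything from the top and side cameras.

```bash
python3 -m creep '[[[0.29,-0.21,-0.07],[0,0,-23]],[[0.29,-0.21,-0.07],[0,0,-23]],[[0.29,-0.21,-0.07],[0,0,-23]],[[0.29,-0.21,-0.07],[0,0,-23]],[[0.29,-0.21,-0.07],[0,0,-23]],[[0.29,-0.21,-0.07],[0,0,-23]],[[0.29,-0.21,-0.07],[0,0,-23]],[[0.29,-0.21,-0.07],[0,0,-23]],[[0.29,-0.21,-0.07],[0,0,-23]],[[0.29,-0.21,-0.07],[0,0,-23]]]'
python3 - <<'E'
from h import *
im=robot.camera("top"); s=robot.camera("side"); print(robot.state()["t"])
a=cv2.resize(im[110:270,80:450],(800,346),interpolation=cv2.INTER_CUBIC); cv2.imwrite("pics/top9.png",a[:,:,::-1])
b=cv2.resize(s[110:300,90:400],(800,490),interpolation=cv2.INTER_CUBIC); cv2.imwrite("pics/side9.png",b[:,:,::-1])
E
```

```text
t: 32.22
tcp_pos: [0.3834, 0.0008, 0.2502]
tool_rot: [0.5, 0.866, -0.0, -0.0]
ft_force: [-0.9, 0.3, -0.2]
width: 0.0639
32.325
```

View pics/top9.png

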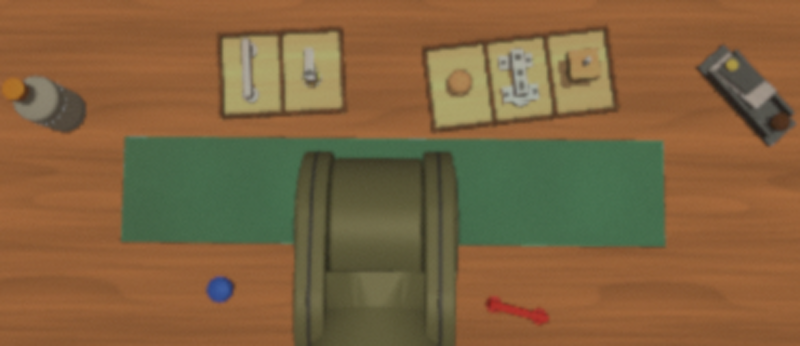

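View pics/side9.png

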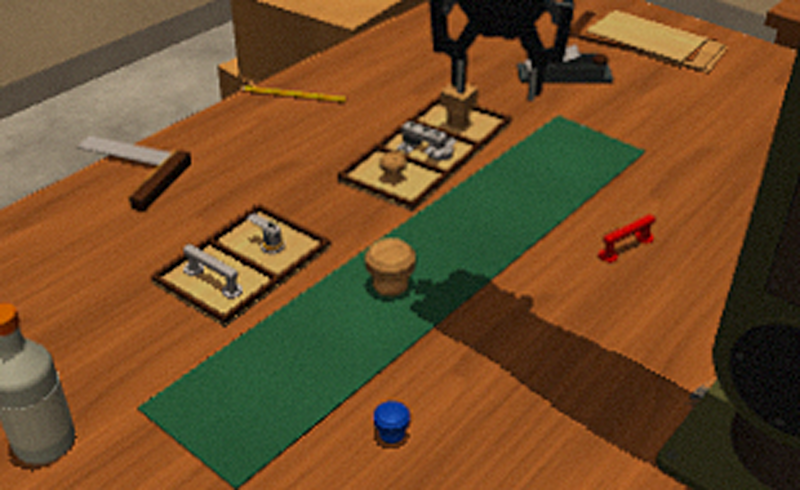

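Both views show all five parts upright, one to a compartment. The large knob, bottle, plane and both look-alikes are undisturbed, and the gripper is well clear in the air. Handing in.

```bash
python3 -c "
from plant import robot
print(robot.hand_in()); print(robot.state()['t'])"
```

```text
the job is handed in; nothing more can be done
None
the job is handed in; nothing more can be done
```

I packed both kits and handed the job in at about 32 s of the 96 s. Hand-in gives no verdict. The cupboard tray holds the small knob, the hinge in the middle compartment and the foot. The drawer tray holds the handle and the cam lock.

The wrist views after each release and the last top and side pictures show every part upright and near its compartment's centre. The large knob looks upright in its place in the side view, though the arm hid it from above. The bottle, plane, blue knob and red handle look unmoved, and the gripper hung clear in the air. Each part was pressed down with 6–8 N before release.

- **Disagreements:** The gripper read 0.7–2.7 mm narrower than the stated sizes on each part. The trained network was a few pixels off and sometimes named the wrong thing, so I measured from the pictures instead.
- **Not checked:** I did not re-measure the final positions in numbers. They rest on the tool positions at release and on the pictures.

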